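Load the tube block into the dry-block heater

ROBOT

A 6-joint arm with a two-finger parallel gripper is mounted at the origin on a cart in front of the work surface, level with it; the furniture and walls round the work are solid. World frame = base frame: x ahead of the robot, y to its left, z up, the work surface at z = 0. Lengths are in m, angles in rad, forces in N, time in s.
With the tool pointing down it reaches from about 0.325 to 0.775 m from the base axis. Payload 5.5 kg.
Tool frame: the origin (TCP) lies at the centre of the arm's flange, where the gripper is bolted on; the fingertips stand 182 mm ahead of it and the grasp point (between the pads) lies 163 mm ahead of it; z points along the fingers, y is the direction in which the jaws open and shut (so a half turn about z gives the same grasp; the last joint's range is limited). The gripper opens to 88 mm and grips with 3 to 60 N. Pads are 20 mm wide; open, the fingers measure 115 mm over their backs; the gripper's body (75 mm by 178 mm) begins 61 mm behind the grasp point.
Start: joints at [-1.185, 0.091, 1.231, -0, 1.82, -0.057], TCP at [0.257, -0.542, 0.405] pointing down, gripper open.
Joint ranges: [-2.87, 2.87], [-0.86, 2.18], [0.17, 2.46], [-1.51, 4.65], [0.06, 2.69], [-2.65, 2.65]. Speed limits (rad/s): [2.57, 2.57, 3.01, 3.14, 3.14, 3.14].

INTERFACE

Orientations are given as [roll, pitch, yaw] about the fixed x, y, z axes, in that order (R = Rz(yaw) Ry(pitch) Rx(roll)).
In Python, from plant import arm, eyes gives the robot as it stands. The module is installed in compiled form; this text tells all that it offers.
- The arm moves only by the shell command python3 -m jog 'ROWS' [FORCE]. ROWS is JSON, a list of rows, each a list of 3 entries, a list of its own where there are three numbers: the shift along the tool's x, y, z in m, then the turn about the tool's z in degrees, then the opening, from 0 (shut) to 1 (fully open). In form: [[[x, y, z], turn, jaw], ...]. A call has 1 to 12 rows; each row is the pose to reach, as a shift and turn from the pose commanded when the call began, along the tool's axes at that moment; what a row does not reach only later rows make up. A row lasts 1/8 s, in which the tool goes at most 62.5 mm and 10.7 degrees, less where a joint would pass 70% of its speed; a pose out of reach is approached as far as the arm can. A call with a gripper value outside its range is refused whole. The fingers move at their own pace and stop on an object; FORCE is the grip in N (left out, the last holds). Time passes only in rows, so rows that repeat a pose let the fingers close. It gives the time, the measured TCP pose, the force and the opening at its end, in the units of the state.
- arm.state(): the state, without advancing time (a new reading comes with each control period).
- eyes.grab_frame(name): name is "scene" or "top"; returns the picture (384x512x3 uint8, blue, green, red); there is no depth.
- eyes.camera_model(name): a dict with "camera_matrix" (3x3 intrinsics, pixels), "dist" ([k1, k2, p1, p2, k3] as OpenCV has them; the pictures are not rectified), "extrinsics" (4x4, takes a point from camera to world coordinates). Camera axes: x right, y up, looking along -z (the intrinsics and any distortion apply to the point x, -y, -z); pixel columns grow to the right and rows downward; lengths in m; the calibration is good to about 2 mm. A picture is of the moment at which its call begins. camera_model takes no time and is no camera call.
- arm.sign_off(): hands the job in, once; it reports no verdict.
Trained networks look in the newest picture that a camera, given by its name, has taken for a name from the list of things; names that differ only in an ending like _2 or _b are one class to them, and where a whole thing is asked for, a point or a joint stands for the part that bears it (a point fixed in the world has none). Each returns a list of dicts, best first, with "confidence" (0 to 1); they miss things now and then, are a little off and sometimes report something else, mostly with a low value. They report only what shows in the picture. A call takes as long as a camera call.
- eyes.look_for(camera, label): "extent" ([left, top, right, bottom] in pixels, round what is visible of it).
- eyes.cut_out(camera, label): "region" (384x512 bool, what is visible of it) and "extent" ([left, top, right, bottom] in pixels, round what is visible of it).
- eyes.pinpoint(camera, label): "point" ([column, row] in pixels: a listed point, or the origin of a listed thing).
The state is a dict: "time": time; "qpos": joint angles; "dq": joint speeds; "joint_torque": joint torques, N m; "eef_pos": TCP position; "ee_rot": TCP orientation; "ft_force": force on the tool from outside, world axes, zero at the start; "moment": the same for the moment, N m; "opening": finger opening in m.
Only numpy, scipy, OpenCV 4.12 (cv2) and the standard library are available. Lean on these libraries where they do the work, as an engineer would, in place of code of your own. Each camera call takes 0.05 s, during which the arm holds its last target. There are 200 camera calls.

TASK

Load the metal block with the six small tube holes into the well of the dry-block heater. In the storage rack it can only be taken by its narrow ends, and the heater's tall cheeks leave no room for fingers there, so first stand it upright on the black rubber mat and let go, then take it by its wide faces and lower it right down onto the floor of the well, lengthwise between the cheeks. Leave the block with the two wide holes in its rack.

Things in the scene. Friction and masses are not known exactly. Their poses are not given: they have to be found in the camera images.
- block_six: Bare aluminium block, 60 (x) x 40 (y) x 60 mm high (z), 200 to 400 g, six 11 mm holes in its top. Origin: centre of its underside, z up. Narrow ends face +-x (grip 60 mm wide), wide faces +-y (grip 40 mm wide). Starts upright in one of two slots of a white fixed rack, underside 8 mm above the worktop; lift it straight up by 70 mm or more.
- block_two: Block to leave alone: same size and axes, two 21 mm holes in its top. Starts in the other slot, 53.5 mm away along y. Rack (axes as the blocks'): walls 36 mm long, 7 mm thick, 3 mm from each wide face, rise 74 mm above the worktop, 6 mm over the blocks' tops; the ends (+-x) are open above low stops whose top is 14 mm above the worktop.
- mat_top (a point): Black rubber mat, 140 x 140 x 4 mm, fixed flat on the worktop. Point: centre of its top face, 4 mm above the worktop; x and y along its edges, z up.
- well (a point): Centre of the well floor of a fixed white heater, 30 mm above the worktop, z up. Well 76 mm long (x), 56 wide (y). Cheeks at x = +-38 rise 66 mm above the floor (36 mm thick at the front, -x, with knob and display; 20 behind). At y = +-28 only lips 6 mm thick, 10 high: fingers have room above them. Heater 94 mm wide. Block's x goes along this x, either way round.

How it is judged:
By the outcome, as a careful person would: the job done as asked, in the order asked, and still so for the second after the job is handed in, with the robot touching nothing.
It also fails if it takes over 64 s, if anything falls off the work surface, if the arm or the gripper's body presses on something with over 40 N, if the wrist force passes 120 N, or if a joint passes its speed limit or range.

## Working session

There is one attempt and no reset: what is moved stays moved. The work goes in short steps, Python scripts to look and compute and a shell command to move; the robot and the scene stay as the last step left them, time stands still between calls to the robot, and variables do not carry over. Pictures are saved under pics/ and viewed, about 8 in all and at most 12, crops included, and the job is handed in when it is done.

```bash
mkdir -p pics
cat > h.py <<'E'
import numpy as np, cv2
from plant import arm, eyes
def ray(c,px):
    m=eyes.camera_model(c);K=np.array(m["camera_matrix"]);d=np.array(m["dist"]);T=np.array(m["extrinsics"])
    u=cv2.undistortPoints(np.array(px,float).reshape(-1,1,2),K,d).reshape(-1,2)
    v=np.c_[u[:,0],-u[:,1],-np.ones(len(u))]@T[:3,:3].T
    return T[:3,3],v
def atz(c,px,z):
    o,v=ray(c,px); return o+v*((z-o[2])/v[:,2])[:,None]
def proj(c,P):
    m=eyes.camera_model(c);K=np.array(m["camera_matrix"]);d=np.array(m["dist"]);T=np.array(m["extrinsics"])
    q=(np.array(P,float).reshape(-1,3)-T[:3,3])@T[:3,:3]
    return cv2.projectPoints(q*[1,-1,-1],np.zeros(3),np.zeros(3),K,d)[0].reshape(-1,2)
E
python3 - <<'E'
from h import *
np.set_printoptions(precision=4,suppress=True)
ims=[]
for c in("scene","top"):
    im=eyes.grab_frame(c);cv2.imwrite(f"pics/{c}0.png",im)
    m=eyes.camera_model(c);print(c,np.array(m["extrinsics"]),np.array(m["camera_matrix"])[0])
    for l,z in(("block_six",.008),("block_two",.008),("mat_top",.004),("well",.03)):
        for r in eyes.pinpoint(c,l)[:2]:print(l,r["point"],round(r["confidence"],2),atz(c,[r["point"]],z)[0])
print(arm.state())
E
```

```text
scene [[-0.8606  0.3517 -0.3683  0.0175]
 [-0.5093 -0.5958  0.621   0.8099]
 [-0.001   0.722   0.6919  0.9705]
 [ 0.      0.      0.      1.    ]] [484.8781   0.     250.5311]
block_six [274.2, 145.6] 0.63 [ 0.5703 -0.2701  0.008 ]
block_two [268.2, 155.6] 0.87 [ 0.5625 -0.2168  0.008 ]
mat_top [249.0, 205.8] 0.87 [ 0.5044 -0.0024  0.004 ]
well [183.3, 251.9] 0.59 [0.5499 0.241  0.03  ]
top [[-0.      0.993  -0.1183  0.4122]
 [-0.9996  0.0035  0.0295 -0.0088]
 [ 0.0297  0.1182  0.9925  1.1479]
 [ 0.      0.      0.      1.    ]] [395.2469   0.     260.4814]
block_six [336.5, 185.7] 0.82 [ 0.5714 -0.2659  0.008 ]
block_six [320.2, 192.2] 0.44 [ 0.552  -0.2174  0.008 ]
mat_top [242.7, 210.8] 0.93 [0.4974 0.0087 0.004 ]
mat_top [338.5, 182.8] 0.68 [ 0.5806 -0.273   0.004 ]
{'time': 0.5, 'qpos': array([-1.1847,  0.0911,  1.2307, -0.    ,  1.8198, -0.0567]), 'dq': array([-0.0004, -0.0002,  0.0005, -0.001 , -0.0006, -0.0015]), 'joint_torque': array([ -0.0009, -44.5667, -40.6093,   0.0697,   0.0199,  -0.    ]), 'eef_pos': array([ 0.2571, -0.5422,  0.4046]), 'ee_rot': array([-3.1415, -0.    ,  0.4428]), 'ft_force': array([-0.3683,  0.3812,  0.227 ]), 'moment': array([-0.011 , -0.0247,  0.0236]), 'opening': 0.08811116776201842}
```

View pics/top0.png

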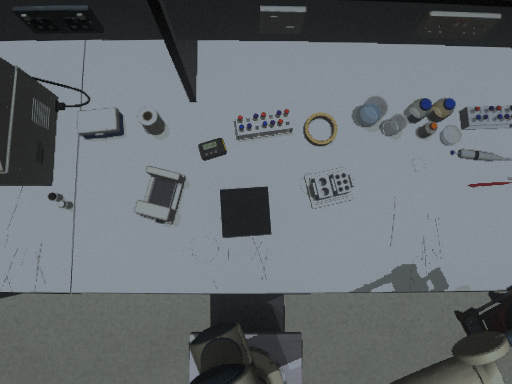

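View pics/scene0.png

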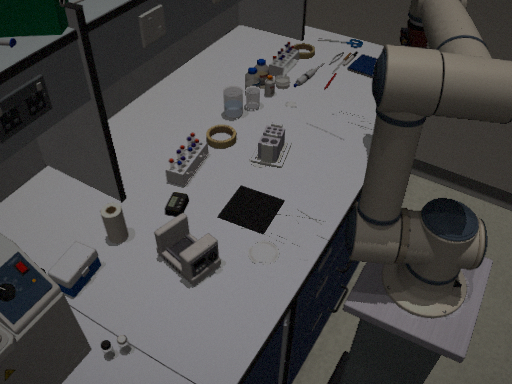

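The top view shows the rack at about (330,187) with block_six in its right slot, the mat at (245,212) and the heater at (160,195). I'll zoom in to measure yaw.

```bash
python3 - <<'E'
import cv2,numpy as np
t=cv2.imread("pics/top0.png");s=cv2.imread("pics/scene0.png")
f=lambda im,x,y:cv2.resize(im[y:y+56,x:x+72],None,fx=5.5,fy=5.3,interpolation=cv2.INTER_CUBIC)
a=np.hstack([f(t,295,160),f(t,125,162)]);b=np.hstack([f(s,240,115),f(s,148,215)])
cv2.imwrite("pics/z.png",np.vstack([a,b]))
E
python3 - <<'E'
from h import *
np.set_printoptions(precision=4,suppress=True)
for c in("top","scene"):
    eyes.grab_frame(c)
    for l,z in(("mat_top",.004),("block_six",.068),("block_two",.068),("well",.096)):
        r=eyes.cut_out(c,l)
        for q in r[:2]:
            m=q["region"].astype(np.uint8);k=max(cv2.findContours(m,0,1)[0],key=cv2.contourArea)
            P=atz(c,k.reshape(-1,2),z)[:,:2].astype(np.float32);b=cv2.minAreaRect(P)
            print(c,l,round(q["confidence"],2),np.array(q["extent"]).round(),np.array(b[0]),np.array(b[1]),b[2])
E
```

```text
top mat_top 0.95 [220. 189. 270. 237.] [0.4962 0.0021] [0.1424 0.14  ] 3.9749743938446045
top block_six 0.58 [330. 172. 354. 195.] [ 0.571  -0.2634] [0.0637 0.0531] 16.230270385742188
top block_two 0.86 [309. 178. 336. 200.] [ 0.559  -0.2107] [0.0621 0.0504] 14.097698211669922
top well 0.95 [133. 167. 184. 225.] [0.5317 0.2294] [0.1089 0.1413] 74.51139068603516
top well 0.68 [311. 175. 333. 202.] [ 0.5545 -0.2057] [0.0627 0.0484] 12.882631301879883
scene mat_top 0.74 [215. 184. 286. 237.] [0.4953 0.0016] [0.1407 0.1411] 5.304800510406494
scene block_six 0.65 [265. 126. 284. 151.] [ 0.5579 -0.2408] [0.0622 0.1086] 27.66023826599121
scene block_two 0.79 [254. 133. 278. 162.] [ 0.5462 -0.1857] [0.0689 0.1218] 28.02866554260254
scene well 0.88 [154. 212. 219. 288.] [0.5147 0.2621] [0.1241 0.1872] 75.79906463623047
```

View pics/z.png

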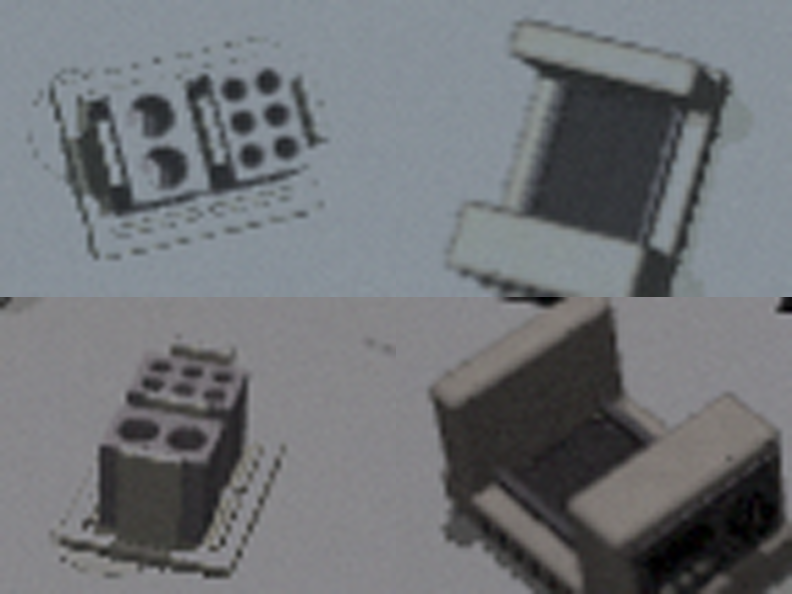

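The zoom shows block_six's six holes centred around (260,118) in the zoomed crop, and the heater cheek tops with clear corners. I'll compute poses from these.

Run:
```python
from h import *
np.set_printoptions(precision=4,suppress=True)
def up(P,x,y): P=np.array(P,float); return (P+.5)/[5.5,5.3]-.5+[x,y]
H=atz("top",up([(233,90),(268,82),(241,122),(277,114),(251,156),(287,147)],295,160),.068)[:,:2]
print("six",H.mean(0)); v=H[[0,1]].mean(0)-H[[4,5]].mean(0);print(np.degrees(np.arctan2(v[1],v[0])),np.linalg.norm(v))
w=H[[0,2,4]].mean(0)-H[[1,3,5]].mean(0);print(np.degrees(np.arctan2(-w[0],w[1])),np.linalg.norm(w))
C=atz("top",up(np.array([(511,48),(690,95),(463,203),(645,243)])-[396,0],125,162),.096)[:,:2]
print("well",C,C.mean(0))
v=C[:2].mean(0)-C[2:].mean(0);w=C[[0,2]].mean(0)-C[[1,3]].mean(0)
print(np.degrees(np.arctan2(v[1],v[0])),np.linalg.norm(v),np.degrees(np.arctan2(-w[0],w[1])),np.linalg.norm(w))
S=atz("scene",up([(160,367),(192,372),(222,378),(152,383),(184,389),(214,395)]-np.array([0,297]),240,115),.068)[:,:2]
print("six scene",S.mean(0))
```

```text
six [ 0.5736 -0.2675]
13.899714489606565 0.03580258002367537
13.80860888710097 0.01893352459036787
well [[0.5979 0.2693]
 [0.5741 0.1812]
 [0.5188 0.2899]
 [0.4989 0.2011]] [0.5474 0.2353]
-14.687819641038246 0.07976216136747677 -13.864758276079318 0.09113129772857248
six scene [ 0.5736 -0.2685]
```

```bash
cat >> h.py <<'E'
def go(x,y,z,yaw):
    "shift (mm, tool axes) and turn (deg) to bring grasp point to x,y,z with tool yaw (deg)"
    s=arm.state();p=np.array(s["eef_pos"]);a=s["ee_rot"][2];c,n=np.cos(a),np.sin(a)
    d=np.array([x,y,z+.163])-p
    t=-(np.degrees((np.radians(yaw)-a+np.pi)%(2*np.pi)-np.pi))
    print("shift mm",np.round(1000*np.array([c*d[0]+n*d[1],n*d[0]-c*d[1],-d[2]]),1),"turn",round(t,1),"| t",s["time"],"tilt",np.round(s["ee_rot"],4),"F",np.round(s["ft_force"],1),"open",round(s["opening"],4))
E
python3 -c "
from h import *
go(.5735,-.268,.17,103.8)"
```

```text
shift mm [ 403.4 -112.1   71.6] turn -78.4 | t 1.0 tilt [3.1416 0.     0.4428] F [ 0.6 -0.1 -1. ] open 0.0878
```

```bash
python3 -m jog '[[[0.05,-0.014,0.009],-9,1],[[0.1,-0.028,0.018],-19,1],[[0.15,-0.042,0.027],-29,1],[[0.2,-0.056,0.036],-39,1],[[0.25,-0.07,0.045],-49,1],[[0.3,-0.083,0.053],-58,1],[[0.34,-0.094,0.06],-67,1],[[0.38,-0.106,0.067],-74,1],[[0.4034,-0.1121,0.0716],-78.4,1],[[0.4034,-0.1121,0.0716],-78.4,1],[[0.4034,-0.1121,0.0716],-78.4,1]]' 30
python3 - <<'E'
from h import *
a=eyes.grab_frame("top");b=eyes.grab_frame("scene")
f=lambda im,x,y:cv2.resize(im[y:y+112,x:x+112],None,fx=3.5,fy=3.5,interpolation=cv2.INTER_CUBIC)
cv2.imwrite("pics/a1.png",np.hstack([f(a,280,130),f(b,220,80)]))
go(.5735,-.268,.045,103.8)
E
```

```text
time: 2.38
eef_pos: [0.5731, -0.2686, 0.3333]
ee_rot: [-3.141, 0.0, 1.809]
ft_force: [-0.4, 0.1, 0.1]
opening: 0.0878
shift mm [  0.8   0.9 125.6] turn -0.2 | t 2.475 tilt [3.1413e+00 7.0000e-04 1.8088e+00] F [-0.3 -0.4 -0.1] open 0.0875
```

View pics/a1.png

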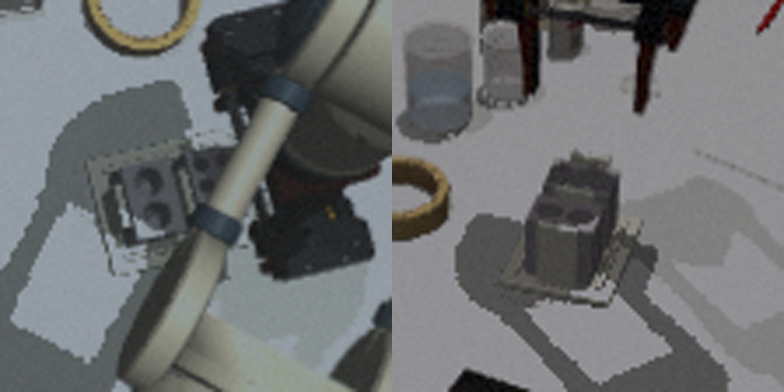

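The arm is above block_six, with the fingers straddling its ends (scene crop (530,90) and (640,100)). Descend.

```bash
python3 -m jog '[[[0.001,0.001,0.03],0,1],[[0.001,0.001,0.055],0,1],[[0.001,0.001,0.08],0,1],[[0.001,0.001,0.1],0,1],[[0.001,0.001,0.115],0,1],[[0.001,0.001,0.1255],0,1],[[0.001,0.001,0.1255],0,1],[[0.001,0.001,0.1255],0,1]]' 30
python3 - <<'E'
from h import *
a=eyes.grab_frame("top");b=eyes.grab_frame("scene")
f=lambda im,x,y:cv2.resize(im[y:y+84,x:x+84],None,fx=4.6,fy=4.6,interpolation=cv2.INTER_CUBIC)
cv2.imwrite("pics/a2.png",np.hstack([f(a,295,140),f(b,230,80)]))
go(.5735,-.268,.045,103.8)
E
```

```text
time: 3.48
eef_pos: [0.5745, -0.2669, 0.2085]
ee_rot: [3.141, 0.001, 1.811]
ft_force: [0.2, -0.2, 0.1]
opening: 0.0875
shift mm [-0.8 -1.3  0.6] turn -0.0 | t 3.575 tilt [3.1403e+00 1.1000e-03 1.8112e+00] F [-0.8 -0.1  0.8] open 0.0878
```

View pics/a2.png

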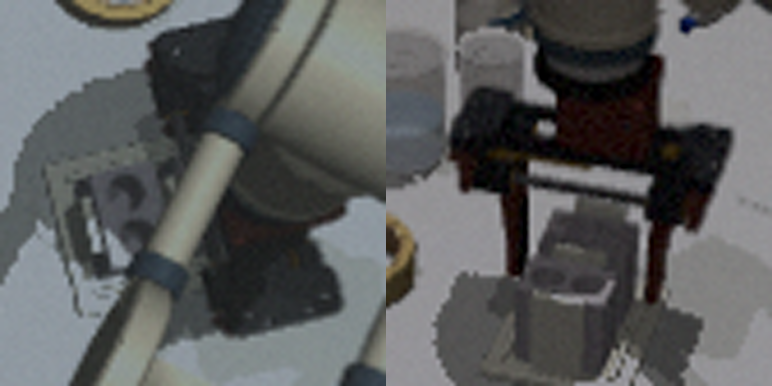

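The fingers flank the ends of the block in the far slot. Close and check.

```bash
python3 -m jog '[[[-0.001,-0.001,0],0,0.8],[[-0.001,-0.001,0],0,0.7],[[-0.001,-0.001,0],0,0.6],[[-0.001,-0.001,0],0,0.5],[[-0.001,-0.001,0],0,0.5],[[-0.001,-0.001,0],0,0.5],[[-0.001,-0.001,0],0,0.5]]' 35; python3 -m jog '[[[0,0,-0.005],0,0.5],[[0,0,-0.015],0,0.5],[[0,0,-0.03],0,0.5],[[0,0,-0.05],0,0.5],[[0,0,-0.07],0,0.5],[[0,0,-0.09],0,0.5],[[0,0,-0.11],0,0.5],[[0,0,-0.11],0,0.5],[[0,0,-0.11],0,0.5]]'; python3 -c "
from h import *
go(.496,.003,.155,75.5)"
```

```text
time: 4.45
eef_pos: [0.5736, -0.268, 0.2076]
ee_rot: [3.141, 0.0, 1.811]
ft_force: [-0.2, -0.6, 0.3]
opening: 0.0601
time: 5.58
eef_pos: [0.5735, -0.268, 0.3168]
ee_rot: [-3.141, -0.001, 1.811]
ft_force: [-0.1, -0.4, -4.6]
opening: 0.06
shift mm [281.7 -10.8  -1.2] turn 28.3 | t 5.575 tilt [-3.1408e+00 -7.0000e-04  1.8111e+00] F [-0.1 -0.4 -4.6] open 0.06
```

Held (60 mm, about 4 N). Move to the mat, turning to the heater's yaw.

```bash
python3 -m jog '[[[0.02,-0.001,0],3,0.5],[[0.05,-0.002,0],6,0.5],[[0.085,-0.003,0],9,0.5],[[0.12,-0.005,0],12,0.5],[[0.155,-0.006,0],15,0.5],[[0.19,-0.007,0],18,0.5],[[0.22,-0.008,0],21,0.5],[[0.245,-0.01,0],24,0.5],[[0.265,-0.011,0],26.5,0.5],[[0.2817,-0.011,0],28.3,0.5],[[0.2817,-0.011,0],28.3,0.5],[[0.2817,-0.011,0],28.3,0.5]]'
python3 - <<'E'
from h import *
a=eyes.grab_frame("top");b=eyes.grab_frame("scene")
f=lambda im,x,y:cv2.resize(im[y:y+112,x:x+112],None,fx=3.5,fy=3.5,interpolation=cv2.INTER_CUBIC)
cv2.imwrite("pics/a3.png",np.hstack([f(a,190,150),f(b,190,110)]))
go(.496,.003,.041,75.5)
E
```

```text
time: 7.08
eef_pos: [0.4958, 0.0026, 0.3168]
ee_rot: [-3.141, 0.001, 1.318]
ft_force: [-0.4, 0.5, -3.1]
opening: 0.0602
shift mm [ 7.000e-01 -1.000e-01  1.132e+02] turn -0.1 | t 7.175 tilt [-3.1411e+00  4.0000e-04  1.3168e+00] F [ 0.1  1.1 -3.5] open 0.0601
```

View pics/a3.png

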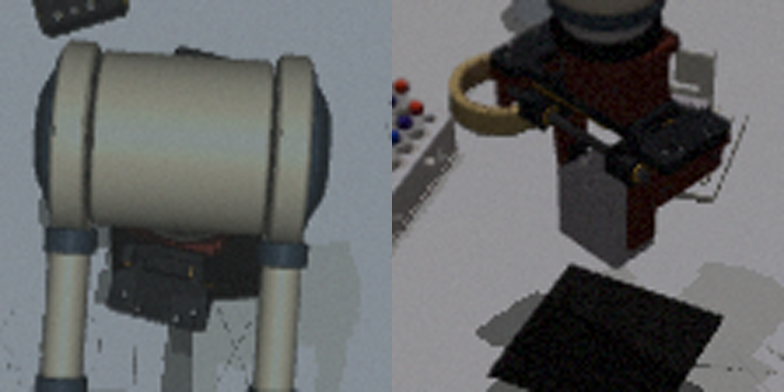

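The block hangs upright over the mat. Lower it (contact expected at about 113 mm).

```bash
python3 -m jog '[[[0,0,0.02],0,0.5],[[0,0,0.045],0,0.5],[[0,0,0.07],0,0.5],[[0,0,0.09],0,0.5],[[0,0,0.102],0,0.5],[[0,0,0.108],0,0.5],[[0,0,0.111],0,0.5],[[0,0,0.1125],0,0.5],[[0,0,0.1135],0,0.5],[[0,0,0.1135],0,0.5],[[0,0,0.1135],0,0.5]]'
```

```text
time: 8.55
eef_pos: [0.4959, 0.003, 0.2043]
ee_rot: [3.141, -0.0, 1.317]
ft_force: [0.3, 1.1, -2.7]
opening: 0.0602
```

```bash
python3 -m jog '[[[0,0,0.0007],0,0.5],[[0,0,0.0012],0,0.5],[[0,0,0.0012],0,0.5]]'
```

```text
time: 8.93
eef_pos: [0.4959, 0.003, 0.2036]
ee_rot: [3.141, -0.0, 1.317]
ft_force: [-1.7, 0.5, 3.1]
opening: 0.0599
```

Contact felt. Release and rise.

```bash
python3 -m jog '[[[0,0,0],0,0.75],[[0,0,0],0,0.85],[[0,0,0],0,1],[[0,0,0],0,1],[[0,0,0],0,1],[[0,0,-0.01],0,1],[[0,0,-0.03],0,1],[[0,0,-0.06],0,1],[[0,0,-0.09],0,1],[[0,0,-0.11],0,1],[[0,0,-0.11],0,1]]'; python3 -m jog '[[[0,0,0],-9,1],[[0,0,0],-18,1],[[0,0,0],-27,1],[[0,0,0],-36,1],[[0,0,0],-45,1],[[0,0,0],-54,1],[[0,0,0],-63,1],[[0,0,0],-72,1],[[0,0,0],-81,1],[[0,0,0],-90,1],[[0,0,0],-90,1],[[0,0,0],-90,1]]'
python3 - <<'E'
from h import *
a=eyes.grab_frame("top");b=eyes.grab_frame("scene")
f=lambda im,x,y:cv2.resize(im[y:y+100,x:x+100],None,fx=3.9,fy=3.9,interpolation=cv2.INTER_CUBIC)
cv2.imwrite("pics/a4.png",np.hstack([f(b,125,200),f(b,190,130)]))
cv2.imwrite("pics/scene4.png",b)
go(.496,.003,.046,165.5)
E
```

```text
time: 10.3
eef_pos: [0.4961, 0.003, 0.3148]
ee_rot: [3.138, -0.001, 1.317]
ft_force: [-1.2, 0.7, 0.5]
opening: 0.0876
time: 11.8
eef_pos: [0.4957, 0.003, 0.312]
ee_rot: [-3.141, -0.001, 2.885]
ft_force: [-0.2, 0.2, -0.2]
opening: 0.0878
shift mm [-2.000e-01  1.000e-01  1.034e+02] turn -0.1 | t 11.9 tilt [-3.1415e+00 -6.0000e-04  2.8861e+00] F [0.9 0.3 0.5] open 0.088
```

View pics/a4.png

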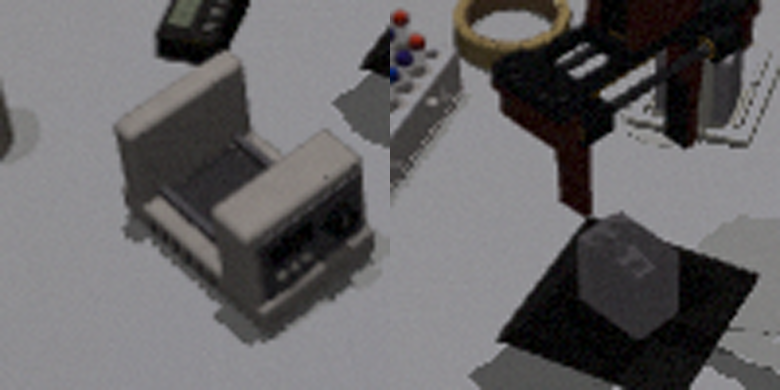

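The block stands upright and free on the mat, near its centre (right crop (628,280)). The heater edges also let me cross-check the well from this camera. Descend and grip the wide faces.

```bash
python3 -m jog '[[[0,0,0.025],0,1],[[0,0,0.05],0,1],[[0,0,0.075],0,1],[[0,0,0.092],0,1],[[0,0,0.1034],0,1],[[0,0,0.1034],0,1],[[0,0,0.1034],0,0.8],[[0,0,0.1034],0,0.6],[[0,0,0.1034],0,0.4],[[0,0,0.1034],0,0.3],[[0,0,0.1034],0,0.3],[[0,0,0.1034],0,0.3]]' 35;  python3 -m jog '[[[0,0,0],0,0.3],[[0,0,0],0,0.3],[[0,0,0],0,0.3]]'
python3 - <<'E'
from h import *
np.set_printoptions(precision=4,suppress=True)
up=lambda P:(np.array(P,float)+.5)/3.9-.5+[125,200]
C=atz("scene",up([(130,137),(247,65),(216,210),(325,132)]),.096)[:,:2];print(C,C.mean(0))
L=atz("scene",up([(148,200),(216,268)]),.04);print("lip",L)
a=np.radians(-14.5);print(.547+np.cos(a)*.038-np.sin(a)*.034,.2355+np.sin(a)*.038+np.cos(a)*.034)
# model comparison of scene projection
for x,y,z in((-38,-47,66),(-38,47,66),(38,47,66),(38,-47,66)):
    p=[.547+(np.cos(a)*x-np.sin(a)*y)/1e3,.2355+(np.sin(a)*x+np.cos(a)*y)/1e3,.03+z/1e3]
    print((proj("scene",p)-[125,200]+.5)*3.9-.5, (proj("top",p)))
print(arm.state()["opening"])
E
```

```text
time: 13.4
eef_pos: [0.4958, 0.003, 0.2095]
ee_rot: [3.141, 0.0, 2.888]
ft_force: [0.1, 0.1, 1.2]
opening: 0.04
time: 13.78
eef_pos: [0.4958, 0.003, 0.2095]
ee_rot: [3.141, 0.0, 2.888]
ft_force: [-0.1, 0.0, 0.9]
opening: 0.0396
[[0.5961 0.2698]
 [0.5696 0.1833]
 [0.5163 0.2886]
 [0.4951 0.2046]] [0.5443 0.2366]
lip [[0.5903 0.2711 0.04  ]
 [0.5211 0.2921 0.04  ]]
0.5923025304722191 0.2589025796187869
[[325.2059 124.5759]] [[170.4416 207.6149]]
[[206.4443 208.2644]] [[136.569  198.6949]]
[[129.0068 139.1848]] [[144.6605 171.503 ]]
[[246.4768  60.8184]] [[178.2773 180.278 ]]
0.03960586059534289
```

Gripped at 40 mm. Both cameras agree on the well within about 3 mm, and I'll use (0.546, 0.236). Lift and carry.

```bash
python3 -m jog '[[[0,0,-0.01],0,0.3],[[0,0,-0.03],0,0.3],[[0,0,-0.055],0,0.3],[[0,0,-0.08],0,0.3],[[0,0,-0.105],0,0.3],[[0,0,-0.13],0,0.3],[[0,0,-0.145],0,0.3],[[0,0,-0.145],0,0.3],[[0,0,-0.145],0,0.3]]'; python3 -c "
from h import *
go(.546,.236,.190,165.4)"
```

```text
time: 14.9
eef_pos: [0.4957, 0.003, 0.3531]
ee_rot: [-3.141, -0.002, 2.888]
ft_force: [0.6, -0.3, -3.4]
opening: 0.0397
shift mm [9.800e+00 2.382e+02 1.000e-01] turn 0.1 | t 14.9 tilt [-3.1412e+00 -2.0000e-03  2.8880e+00] F [ 0.6 -0.3 -3.4] open 0.0397
```

```bash
python3 -m jog '[[[0.001,0.015,0],0,0.3],[[0.002,0.04,0],0,0.3],[[0.003,0.07,0],0,0.3],[[0.004,0.1,0],0,0.3],[[0.006,0.13,0],0,0.3],[[0.007,0.16,0],0,0.3],[[0.008,0.19,0],0,0.3],[[0.009,0.212,0],0,0.3],[[0.01,0.228,0],0,0.3],[[0.01,0.238,0],0,0.3],[[0.01,0.238,0],0,0.3],[[0.01,0.238,0],0,0.3]]'; python3 -m jog '[[[0,0,0.015],0,0.3],[[0,0,0.03],0,0.3],[[0,0,0.04],0,0.3],[[0,0,0.046],0,0.3],[[0,0,0.046],0,0.3],[[0,0,0.046],0,0.3]]'
python3 - <<'E'
from h import *
a=eyes.grab_frame("top");b=eyes.grab_frame("scene")
f=lambda im,x,y:cv2.resize(im[y:y+84,x:x+84],None,fx=4.6,fy=4.6,interpolation=cv2.INTER_CUBIC)
cv2.imwrite("pics/a5.png",np.hstack([f(a,120,150),f(b,145,205)]))
go(.546,.236,.072,165.4)
E
```

```text
time: 16.4
eef_pos: [0.5459, 0.2353, 0.3545]
ee_rot: [-3.141, 0.0, 2.887]
ft_force: [-0.2, -0.3, -2.9]
opening: 0.04
time: 17.15
eef_pos: [0.5459, 0.2359, 0.3091]
ee_rot: [3.141, 0.001, 2.888]
ft_force: [0.4, -1.0, -3.4]
opening: 0.0397
shift mm [-0.1  0.1 74.2] turn 0.1 | t 17.25 tilt [3.1409e+00 1.0000e-03 2.8881e+00] F [-0.2  0.1 -4.3] open 0.0402
```

View pics/a5.png

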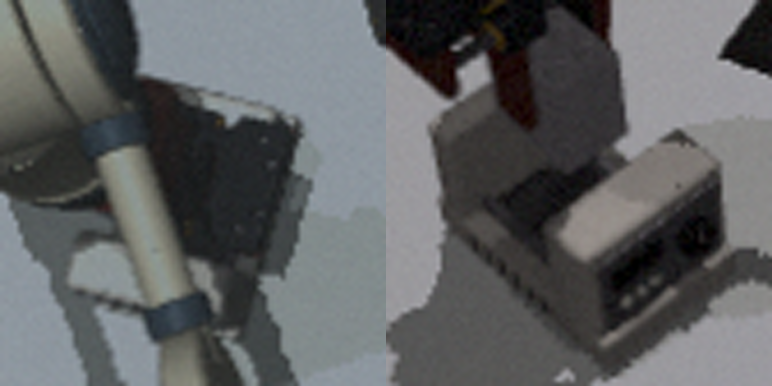

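The block hangs above the well, lined up with the cheeks. It is centred on the tool by the two perpendicular grips. Lower into the well.

```bash
python3 -m jog '[[[0,0,0.01],0,0.3],[[0,0,0.02],0,0.3],[[0,0,0.03],0,0.3],[[0,0,0.04],0,0.3],[[0,0,0.046],0,0.3],[[0,0,0.05],0,0.3],[[0,0,0.05],0,0.3]]'; python3 -m jog '[[[0,0,0.006],0,0.3],[[0,0,0.012],0,0.3],[[0,0,0.017],0,0.3],[[0,0,0.02],0,0.3],[[0,0,0.0215],0,0.3],[[0,0,0.0225],0,0.3],[[0,0,0.0225],0,0.3]]'; python3 -c "
from h import *
go(.546,.236,.0725,165.4)"
```

```text
time: 18.12
eef_pos: [0.5458, 0.2359, 0.2582]
ee_rot: [-3.141, -0.0, 2.888]
ft_force: [-0.5, 0.0, -4.0]
opening: 0.0396
time: 19.0
eef_pos: [0.5459, 0.2359, 0.236]
ee_rot: [3.142, 0.0, 2.888]
ft_force: [-0.6, 0.5, -4.4]
opening: 0.04
shift mm [-0.1  0.1  0.5] turn 0.1 | t 19.0 tilt [3.1415e+00 1.0000e-04 2.8880e+00] F [-0.6  0.5 -4.4] open 0.04
```

```bash
python3 -m jog '[[[0,0,0.0007],0,0.3],[[0,0,0.0014],0,0.3],[[0,0,0.0014],0,0.3]]'
```

```text
time: 19.38
eef_pos: [0.5459, 0.2359, 0.2355]
ee_rot: [3.141, 0.001, 2.888]
ft_force: [-1.7, -0.7, 2.5]
opening: 0.0399
```

It is on the floor, with force reversed at the expected height. Release and retreat.

```bash
python3 -m jog '[[[0,0,0],0,0.5],[[0,0,0],0,0.7],[[0,0,0],0,0.8],[[0,0,0],0,0.8],[[0,0,0],0,0.8],[[0,0,-0.01],0,0.8],[[0,0,-0.03],0,0.8],[[0,0,-0.06],0,0.8],[[0,0,-0.1],0,0.8],[[0,0,-0.14],0,0.8],[[0,0,-0.16],0,0.8],[[0,0,-0.16],0,0.8]]'; python3 -m jog '[[[0,-0.05,0],0,0.8],[[0,-0.1,0],0,0.8],[[0,-0.15,0],0,0.8],[[0,-0.2,0],0,0.8],[[0,-0.25,0],0,0.8],[[0,-0.25,0],0,0.8],[[0,-0.25,0],0,0.8]]'
python3 - <<'E'
from h import *
a=eyes.grab_frame("top");b=eyes.grab_frame("scene")
f=lambda im,x,y:cv2.resize(im[y:y+84,x:x+84],None,fx=4.6,fy=4.6,interpolation=cv2.INTER_CUBIC)
cv2.imwrite("pics/a6.png",np.vstack([np.hstack([f(a,120,150),f(b,145,205)]),np.hstack([f(a,290,145),f(b,225,100)])])[::1])
cv2.imwrite("pics/a6.png",cv2.resize(cv2.imread("pics/a6.png"),(600,600)))
go(0,0,0,0)
E
```

```text
time: 20.88
eef_pos: [0.5457, 0.2358, 0.3986]
ee_rot: [3.138, 0.005, 2.888]
ft_force: [0.5, -0.6, -0.3]
opening: 0.0701
time: 21.75
eef_pos: [0.4831, -0.0059, 0.394]
ee_rot: [3.141, -0.001, 2.887]
ft_force: [-0.5, 0.4, -0.1]
opening: 0.0703
shift mm [ 469.3 -115.6  231.1] turn 165.5 | t 21.85 tilt [ 3.1413e+00 -8.0000e-04  2.8894e+00] F [-0.   0.2 -0.5] open 0.0705
```

View pics/a6.png

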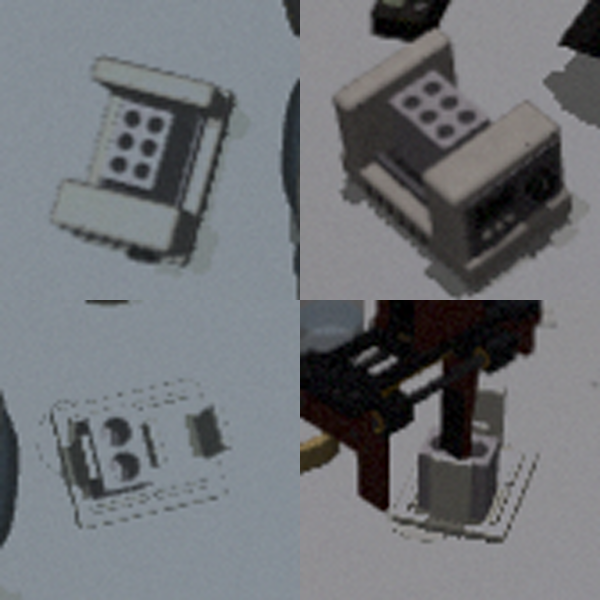

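Holes show level just under the cheek tops in both views, and block_two is still in its slot. One numeric check of height from the two cameras, then hand in.

Run:
```python
from h import *
s=300/84
t=(np.mean([(130,118),(160,125),(125,142),(155,148),(119,164),(149,170)],0)+.5)/s-.5+[120,150]
c=(np.mean([(430,88),(452,102),(472,115),(406,104),(427,117),(438,130)],0)-[300,0]+.5)/s-.5+[145,205]
for z in(.09,.1):print(z,atz("top",[t],z),atz("scene",[c],z))
print(eyes.look_for("scene","block_six")[:1])
print(arm.sign_off())
```

```text
0.09 [[0.54604586 0.23338624 0.09      ]] [[0.54665801 0.23584266 0.09      ]]
0.1 [[0.54478025 0.23109661 0.1       ]] [[0.54064844 0.24236305 0.1       ]]
[{'extent': [170.8, 226.3, 196.6, 256.3], 'confidence': 0.94}]
the job is handed in; nothing more can be done
None
```

The six-hole block is in the heater well, standing upright on the floor lengthwise between the cheeks, and I have handed the job in.

- **Sequence:** I took the block from the rack by its narrow ends and lifted it 110 mm. I then stood it on the rubber mat and released it. Finally I gripped it by its wide faces, lowered it into the well and let go.
- **Seating:** Contact came at the expected floor height, with the vertical force turning from about −4 N to +2.5 N.
- **Position:** After the release, the two cameras put the hole centre at (0.546, 0.233) and (0.547, 0.236). They agree within 3 mm only if the block's top is at 90 mm, which is where it should be when fully seated.
- **Clear of everything:** The gripper is open and well away, reading almost no force, and the two-hole block is still in its rack. The clock was at about 22 s of the 64 s allowed.

None of these checks failed. The only disagreement was about 3 mm between the cameras on where the well is, inside its 8 mm clearance.

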